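Weigh-count a pan of slot tokens on the hook scale

ROBOT

A 7-joint arm with a two-finger parallel gripper is mounted at the origin on the work surface. World frame = base frame: x ahead of the robot, y to its left, z up, the work surface at z = 0. Lengths are in mm, angles in rad, forces in N, time in s.
With the tool pointing down it reaches from about 400 to 875 mm from the base axis. Payload 4.4 kg.
Tool frame: the origin (TCP) lies at the very end of the fingers, on their centre line; the grasp point (between the pads) lies 19 mm behind it; z points along the fingers, y is the direction in which the jaws open and shut (so a half turn about z gives the same grasp; the last joint's range is limited). The gripper opens to 85 mm and grips with 20 to 120 N. Pads are 22 mm wide; open, the fingers measure 114 mm over their backs; the gripper's body (76 mm by 85 mm) begins 54 mm behind the grasp point. The pads swing forward as they close: fully open they stand 13 mm farther back than shut.
Start: joints at [1.076, 0.628, 0.038, 1.517, -0.027, 0.996, -0.02], TCP at [270.285, -591.155, 231.313] pointing down, gripper open.
Joint ranges: [-3.06, 3.06], [-0.37, 2.12], [-1.25, 1.32], [0.18, 2.47], [-1.1, 4.24], [0.23, 1.98], [-2.94, 2.94]. Speed limits (rad/s): [2.57, 2.57, 3.14, 3.14, 3.14, 3.14, 3.14].

INTERFACE

Orientations are given as [roll, pitch, yaw] about the fixed x, y, z axes, in that order (R = Rz(yaw) Ry(pitch) Rx(roll)).
In Python, from cell import ctrl gives the robot as it stands.
- The arm moves only by the shell command python3 -m crank 'ROWS' [OPENING]. ROWS is JSON, a list that holds one entry, the list of rows, each a list of 6 numbers: the shift along the tool's x, y, z in units of 30 mm (1.0 is 30 mm), then the turn, a rotation vector about the tool's x, y, z in units of 6 degrees (1.0 is 6 degrees). In form: [[[tx, ty, tz, rx, ry, rz], ...]]. A call has 1 to 12 rows; each row shifts and turns the pose as measured when the row begins, along the tool's axes as they then stand; what a row does not reach is not made up. A row lasts 1/12 s, in which the tool goes at most 41.7 mm and 7.16 degrees, less where a joint would pass 70% of its speed; a pose out of reach is approached as far as the arm can. A call is refused whole if a number of a shift passes 1 or a number of a turn 1, either way. A call with a gripper value outside its range is refused whole. OPENING is the gripper command: -1 is fully open, 1 is shut, values between are in proportion, set as the call begins (- or left out, the last holds). The fingers move at their own pace and stop on an object; the grip force is fixed at half the most. Time passes only in rows, so rows that do not move let the fingers close. It gives the time, the measured TCP pose, the force and the opening at its end, in the units of the state.
- ctrl.read_state(): the state, without advancing time (a new reading comes with each control period).
- ctrl.get_image(name): name is "scene" or "top"; returns a dict with "color" (384x512x3 uint8, red, green, blue), "depth" (384x512 float32, mm along the optical axis (not along the pixel's ray), 0 where there is no reading), "camera_matrix" (3x3 intrinsics, pixels), "k1" (the pictures are not rectified: a ray, as slopes to the right and down, at radius r is drawn at 1 + k1 r^2 times it, then the intrinsics apply), "R" (3x3) and "t" (3): a world point X has camera coordinates R X + t. Camera axes: x right, y down, z forward; pixel columns grow to the right and rows downward; lengths in mm; the calibration is good to about 2 mm. A picture is of the moment at which its call begins.
- ctrl.finish_job(): hands the job in, once; it reports no verdict.
Trained networks look in a picture, given as the dict that the camera call returned (one of the last four; its "shot" number tells which), for a name from the list of things; names that differ only in an ending like _2 or _b are one class to them, and where a whole thing is asked for, a point or a joint stands for the part that bears it (a point fixed in the world has none). Each returns a list of dicts, best first, with "conf" (0 to 1); they miss things now and then, are a little off and sometimes report something else, mostly with a low value. They report only what shows in the picture. A call takes as long as a camera call.
- ctrl.search_frame(query, picture): "extent" ([centre column, centre row, width, height] in pixels, round what is visible of it).
The state is a dict: "clock": time; "qpos": joint angles; "qd": joint speeds; "tau": joint torques, N m; "eef_pos": TCP position; "tool_rot": TCP orientation; "force": force on the tool from outside, world axes, zero at the start; "torque": the same for the moment, N m; "width": finger opening in mm.
Only numpy, scipy, OpenCV 4.12 (cv2) and the standard library are available. Lean on these libraries where they do the work, as an engineer would, in place of code of your own. Each camera call takes 0.05 s, during which the arm holds its last target. There are 200 camera calls.

TASK

Hang the pan of tokens by its crossbar on the hook of the counting scale, setting it down in the hook gently before you let go, so that it neither drops nor swings about. Once it hangs free and still, press the green count key all the way down and let it come up again, leaving the pan hanging there with all its tokens and the other things on the counter where they are.

Things in the scene. Friction and masses are not known exactly. Their poses are not given: they have to be found in the camera images.
- pan: Brass token pan, 0.24-0.38 kg, standing on the counter. Origin: centre of its underside; z up, x from the brown grip to the dish. Dish 112 mm across, 22 deep, wall 3. Its one-sided hanger rises from the rim at -x, through the grip, then leans back over the dish. Centre of mass with tokens 14 mm off the crossbar towards the grip, 150 below it: let go, it swings for some seconds to lean 5 degrees, grip side low.
- pan_grip (a point): Centre of the pan's brown bakelite grip, an upright bar 18 (x) x 14 (y) x 60 (z) mm, at x -75, y 0, z 85 mm in the pan's frame; axes as the pan. Pinch the flat sides that face y, 14 mm apart; nothing stands beside them.
- pan_bar (a point): Middle of the pan's crossbar (centreline), at x +8, y 0, z 170 mm in the pan's frame: 83 mm ahead of and 85 above the grip's centre. Brass wire 6 mm thick, along y, 34 mm long, middle 4 mm higher than its ends. It closes an oblong wire loop, 28 mm wide inside, whose sides slope down towards the grip: 16 mm lower at 35 mm from the bar, meeting 40 mm lower at 76 mm, just above the grip.
- scale: Grey counting scale, fixed: a base plate (x -80 to 70, y -75 to 130, 20 mm high), a column at its +y side (x -30 to 20, y 88 to 120), and an overhanging head (x -70 to 30, y -45 to 120, z 296 to 346 mm) with a hook below. Origin on the counter under the hook's seat; z up, x the way a bar enters the hook (point to stem). Key pod: x -60 to 20, y -165 to -95, 30 mm high.
- hook_seat (a point): Top of the lowest point of the hook's bend, 234 mm over the counter; axes as the scale. The hook is a J of 8 mm steel in the scale's x-z plane: stem 18 mm to +x, rising to the head 62 mm above the seat (22 mm collar from 49 mm up); upturned point 23 mm to -x, its top 26 mm above the seat. A bar enters from -x over the point, under the head, and is let down; seated, its centreline is 3 mm above here.
- count_key (a joint): Travel of the green count key, a sprung push button: 0 up, 0.006 m fully down (about 5 N); it counts from 0.0045 m and springs back by itself.
- count_key_top (a point): Centre of the top of the round green count key, 28 mm across, on the scale's key pod; pressed straight down.
- ashtray: Brown bakelite ashtray, 100 mm across, 31 mm high, loose. Origin at the centre of its underside.
- loupe: Brass loupe, 40 mm across, 37 mm high, standing loose. Origin at the centre of its underside.
- counterweight: Lead counterweight with a wire ring on top, 52 mm across, 70 mm high, 1.1 kg, loose. Origin at the centre of its underside.
- token1: Loose brass slot token, 29 mm across, 3 mm thick, 17 g, lying in the pan's dish (three piles of two). Origin at the centre of its underside.
- token2: Loose brass slot token, 29 mm across, 3 mm thick, 17 g, lying in the pan's dish (three piles of two). Origin at the centre of its underside.
- token3: Loose brass slot token, 29 mm across, 3 mm thick, 17 g, lying in the pan's dish (three piles of two). Origin at the centre of its underside.
- token4: Loose brass slot token, 29 mm across, 3 mm thick, 17 g, lying in the pan's dish (three piles of two). Origin at the centre of its underside.
- token5: Loose brass slot token, 29 mm across, 3 mm thick, 17 g, lying in the pan's dish (three piles of two). Origin at the centre of its underside.
- token6: Loose brass slot token, 29 mm across, 3 mm thick, 17 g, lying in the pan's dish (three piles of two). Origin at the centre of its underside.

How it is judged (in metres and radians):
On the way, in this order (a step that is already met when the one before it is completed fails the run):
1. the pan hangs by its crossbar in the hook, let go and still, for half a second (horizontal distance between pan_bar and hook_seat below 0.018 m and z of pan_bar in the frame of scale between 0.231 and 0.252 m and angle between pan's own z axis and vertical below 0.3 rad and contact force between pan and scale above 1.5 N and contact force between pan and the fingers below 0.1 N and linear speed of pan below 0.06 m/s and angular speed of pan below 0.4 rad/s), for 0.5 s.
2. the count key is pressed down while the pan hangs free and still (all of step 1 and value of joint count_key above 0.0045 m), for 0.03 s.
At the end, for the whole second after the job is handed in: The pan hangs by its crossbar in the scale's hook (middle of the bar within 18 mm of the seat across and resting on it, pan leaning less than 17 degrees), touched by nothing but the scale and its tokens, still (under 0.06 m/s and 0.4 rad/s), all six tokens in its dish, and the count key up again (all of step 1 and distance between each of token1, token2, token3, token4, token5, token6 and pan below 0.068 m and value of joint count_key below 0.0015 m).
It fails at once if a token leaves the pan's dish (distance between any of token1, token2, token3, token4, token5, token6 and pan above 0.085 m).
It fails at once if the pan, let go above the counter, drops or swings fast (over 0.25 m/s or 2 rad/s) (contact force between pan and the fingers below 0.05 N and height (world z) of pan_bar above 0.2 m and (angular speed of pan above 2 rad/s or linear speed of pan above 0.25 m/s)).
It fails at once if the pan is bumped or pressed onto the hook with over 40 N (contact force between pan and scale above 40 N).
It fails at once if a bystander is moved by over 25 mm or tipped (distance of any of ashtray, loupe, counterweight from where it was at the start of the episode above 0.025 m or angle between any of ashtray, loupe, counterweight's own z axis and vertical above 0.3 rad).
It also fails if it takes over 72 s, if anything falls off the work surface, if the arm or the gripper's body presses on something with over 40 N, if the wrist force passes 120 N, or if a joint passes its speed limit or range.

## Working session

There is one attempt and no reset: what is moved stays moved. The work goes in short steps, Python scripts to look and compute and a shell command to move; the robot and the scene stay as the last step left them, time stands still between calls to the robot, and variables do not carry over. Pictures are saved under pics/ and viewed, about 8 in all and at most 12, crops included, and the job is handed in when it is done.

```bash
ls; mkdir -p pics; cat > h.py <<'E'
import numpy as np, cv2
from cell import ctrl
def world(p,u,v,d=None):
    if d is None: d=p["depth"][int(round(v)),int(round(u))]
    K=np.array(p["camera_matrix"]);k=p["k1"]
    x=(np.asarray(u,float)-K[0,2])/K[0,0];y=(np.asarray(v,float)-K[1,2])/K[1,1]
    xs,ys=x,y
    for _ in range(10):
        f=1+k*(xs**2+ys**2);xs,ys=x/f,y/f
    c=np.stack([xs*d,ys*d,d*np.ones_like(xs)],-1)
    return (c-np.array(p["t"]))@np.array(p["R"])
def cloud(p):
    v,u=np.mgrid[:384,:512]
    return world(p,u,v,p["depth"])
def proj(p,X):
    c=np.array(p["R"])@np.array(X,float)+np.array(p["t"]);x,y=c[:2]/c[2];f=1+p["k1"]*(x*x+y*y)
    K=np.array(p["camera_matrix"]);return [float(K[0,0]*x*f+K[0,2]),float(K[1,1]*y*f+K[1,2])]
def save(p,n,crop=None,s=1):
    im=p["color"][:,:,::-1]
    if crop: a,b,c,d=crop; im=im[b:d,a:c]
    cv2.imwrite("pics/"+n,cv2.resize(im,None,fx=s,fy=s,interpolation=cv2.INTER_CUBIC))
E
python3 - <<'E'
from h import *
s=ctrl.read_state();print({k:np.round(v,3).tolist() for k,v in s.items()})
ims=[]
for n in("scene","top"):
    p=ctrl.get_image(n);ims.append(p["color"][:,:,::-1]);save(p,n+"0.png",None,1.5)
    print(n,"cam at",(-np.array(p["R"]).T@p["t"]).round(),np.array(p["R"])[2].round(2))
    for q in("pan","pan_grip","pan_bar","scale","hook_seat","count_key_top","ashtray","loupe","counterweight"):
        for r in ctrl.search_frame(q,p)[:2]:
            e=r["extent"];print(q,round(r["conf"],2),np.round(e).tolist(),world(p,e[0],e[1]).round().tolist())
E
```

```text
pics
{'clock': 0.0, 'qpos': [1.076, 0.629, 0.038, 1.518, -0.027, 0.996, -0.02], 'qd': [-0.001, 0.0, -0.0, -0.001, -0.001, -0.003, 0.001], 'tau': [-0.001, -56.34, 1.226, -19.345, 0.011, 0.011, -0.0], 'eef_pos': [270.051, -590.554, 230.406], 'tool_rot': [-3.14, -0.0, 0.429], 'force': [0.156, 0.114, -0.327], 'torque': [0.026, -0.019, 0.008], 'width': 85.321}
scene cam at [1121.    3.  907.] [-0.6   0.05 -0.8 ]
pan 0.76 [164.0, 234.0, 45.0, 66.0] [572.0, -212.0, 6.0]
pan_grip 0.6 [164.0, 235.0, 49.0, 66.0] [572.0, -213.0, 4.0]
pan_bar 0.58 [164.0, 232.0, 42.0, 64.0] [567.0, -214.0, 9.0]
scale 0.82 [317.0, 194.0, 140.0, 136.0] [449.0, 221.0, -2.0]
hook_seat 0.74 [319.0, 194.0, 143.0, 139.0] [450.0, 227.0, 0.0]
count_key_top 0.37 [238.0, 293.0, 22.0, 20.0] [761.0, -16.0, 36.0]
loupe 0.71 [239.0, 295.0, 20.0, 21.0] [1121.0, 3.0, 907.0]
loupe 0.36 [163.0, 236.0, 47.0, 66.0] [575.0, -217.0, 2.0]
counterweight 0.59 [401.0, 214.0, 23.0, 21.0] [560.0, 431.0, 46.0]
top cam at [ 390.   56. 1278.] [ 0.16 -0.01 -0.99]
pan 0.89 [342.0, 192.0, 47.0, 46.0] [603.0, -210.0, 13.0]
pan_grip 0.56 [342.0, 192.0, 45.0, 46.0] [602.0, -209.0, 13.0]
pan_bar 0.55 [343.0, 193.0, 43.0, 43.0] [601.0, -212.0, 12.0]
scale 0.59 [198.0, 185.0, 138.0, 77.0] [555.0, 160.0, 349.0]
scale 0.4 [109.0, 205.0, 22.0, 22.0] [546.0, 432.0, 48.0]
hook_seat 0.7 [198.0, 187.0, 136.0, 77.0] [551.0, 161.0, 346.0]
count_key_top 0.54 [248.0, 206.0, 13.0, 12.0] [551.0, 55.0, 54.0]
ashtray 0.88 [258.0, 272.0, 34.0, 37.0] [375.0, 24.0, 8.0]
loupe 0.52 [279.0, 142.0, 16.0, 18.0] [738.0, -26.0, 38.0]
counterweight 0.57 [107.0, 206.0, 22.0, 18.0] [542.0, 437.0, 50.0]
```

View pics/scene0.png

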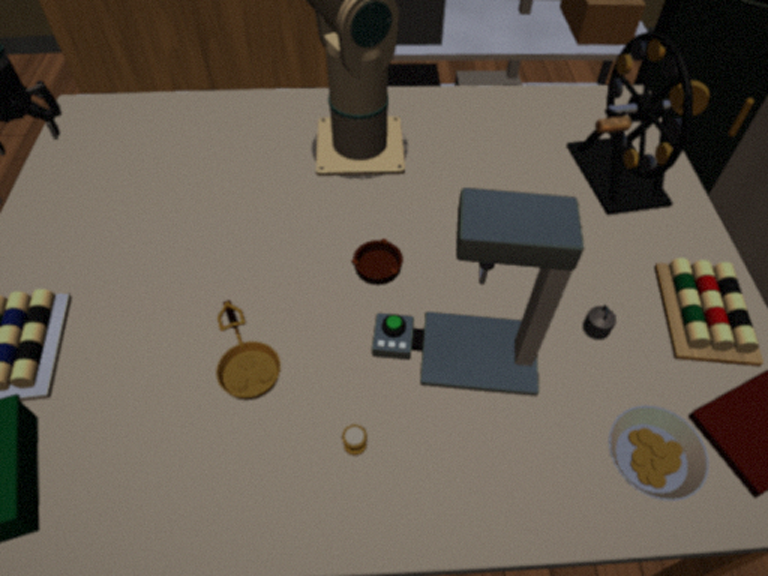

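View pics/top0.png

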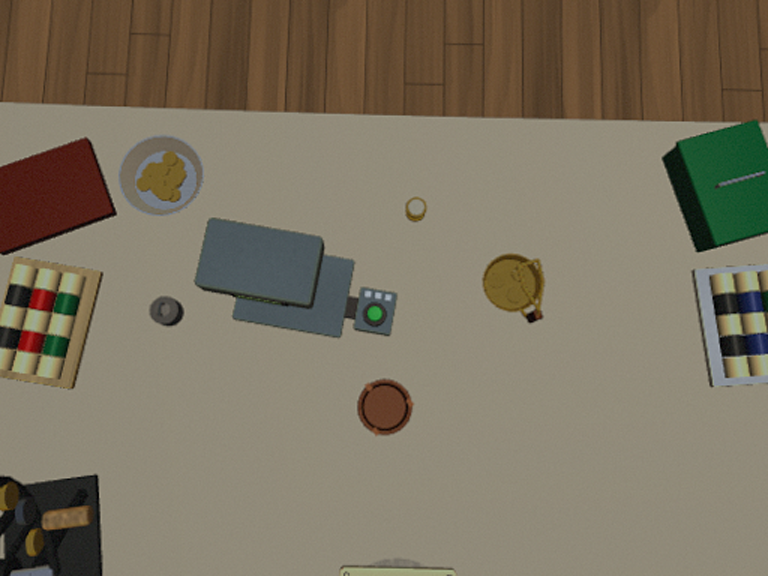

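The scene view shows the pan at (245,365) with its grip on the far side at about (230,315). The scale hook is at (487,268) and the green key at (394,323). The top view shows the pan at (514,283) with its grip at (533,314), the head at (260,262) and the key at (375,313). Next I'll measure from the depth clouds.

```bash
python3 - <<'E'
from h import *
T=ctrl.get_image("top");S=ctrl.get_image("scene");CT=cloud(T);CS=cloud(S)
np.savez("c.npz",CT=CT,CS=CS,T=T["color"],S=S["color"])
for nm,C,P in(("top",CT,T),("scene",CS,S)):
    z=C[...,2]
    def sel(lo,hi,x0,x1,y0,y1): 
        m=(z>lo)&(z<hi)&(C[...,0]>x0)&(C[...,0]<x1)&(C[...,1]>y0)&(C[...,1]<y1);return m
    m=sel(335,360,400,700,0,330);q=C[m];r=cv2.minAreaRect(q[:,:2].astype(np.float32));print(nm,"head",np.round(r[0]),np.round(r[1]),r[2],q[:,2].mean().round(1))
    m=sel(14,26,400,700,80,330);q=C[m];r=cv2.minAreaRect(q[:,:2].astype(np.float32));print("plate",np.round(r[0]),np.round(r[1]),r[2],q[:,2].mean().round(1))
    c=P["color"].astype(int);g=(c[...,1]>c[...,0]+50)&(c[...,1]>c[...,2]+40)&sel(20,60,400,700,0,120)
    print("key",np.median(C[g],0).round(1),C[g].min(0).round(),C[g].max(0).round(),g.sum())
    for lo,hi in((16,24),(24,40),(40,60),(60,118),(118,140),(140,160),(160,180)):
        m=sel(lo,hi,450,720,-330,-100);q=C[m]
        if len(q):
            print("pan",lo,hi,len(q),q.mean(0).round(1),end=' ')
            if lo==16:
                (cx,cy),rr=cv2.minEnclosingCircle(q[:,:2].astype(np.float32));print("circ",cx,cy,rr,end='')
            print()
            if lo>=60: print(np.c_[q,np.argwhere(m)[:,::-1]].round().astype(int).tolist()[:25])
E
```

```text
top head [577. 217.] [165. 104.] 81.3729019165039 346.9
plate [590. 193.] [228. 150.] 81.28115844726562 21.1
key [544.1  52.6  53. ] [532.  39.  45.] [557.  64.  58.] 79
pan 16 24 146 [ 621.1 -210.2   20.2] circ 612.5955810546875 -203.62742614746094 57.40719985961914
pan 24 40 62 [ 597.8 -203.8   27.1] 
pan 60 118 59 [ 540.9 -226.3   96.9] 
[[550, -223, 117, 356, 206], [550, -226, 115, 357, 206], [549, -222, 108, 355, 207], [547, -223, 118, 356, 207], [547, -225, 118, 357, 207], [549, -222, 86, 353, 208], [547, -222, 99, 354, 208], [545, -221, 112, 355, 208], [545, -226, 115, 357, 208], [545, -236, 117, 361, 208], [549, -222, 65, 351, 209], [548, -223, 72, 352, 209], [546, -222, 87, 353, 209], [545, -222, 97, 354, 209], [543, -222, 109, 355, 209], [543, -224, 112, 356, 209], [542, -225, 117, 357, 209], [543, -231, 115, 359, 209], [543, -233, 116, 360, 209], [543, -236, 115, 361, 209], [546, -222, 65, 351, 210], [545, -223, 72, 352, 210], [544, -223, 84, 353, 210], [542, -222, 96, 354, 210], [542, -224, 101, 355, 210]]
pan 118 140 48 [ 555.  -225.9  132.2] 
[[570, -228, 140, 360, 197]
[... 4701 characters left out ...]
[[600, -189, 160, 161, 210], [603, -191, 161, 160, 211], [605, -188, 163, 161, 211], [609, -190, 165, 160, 212], [609, -188, 165, 161, 212], [608, -186, 163, 162, 212], [611, -190, 165, 160, 213], [614, -186, 169, 161, 213], [613, -184, 167, 162, 213], [611, -220, 161, 147, 214], [616, -191, 167, 159, 214], [616, -189, 168, 160, 214], [618, -186, 170, 161, 214], [618, -184, 170, 162, 214], [613, -223, 160, 146, 215], [613, -220, 161, 147, 215], [621, -201, 172, 154, 215], [621, -199, 171, 155, 215], [621, -196, 172, 156, 215], [621, -194, 171, 157, 215], [621, -192, 171, 158, 215], [621, -190, 171, 159, 215], [619, -188, 167, 160, 215], [618, -186, 166, 161, 215], [619, -184, 167, 162, 215]]
```

Pan is about (613.5,-204), yaw about 17°, with the grip near (542,-227,85). Scale origin is about (593,177), yaw about -8.7°. The head, plate and bar sizes all agree with the given ones. I'll grasp with the tool tilted about 45° forward along pan x, so the body clears the loop.

```bash
python3 -m crank '[[[0.95,-0.6,0,0,0,0],[0.95,-0.6,0,0,0,0],[0.95,-0.6,0,0,0,0],[0.95,-0.6,0,0,0,0],[0.95,-0.6,0,0,0,0],[0.95,-0.6,0,0,0,0],[0.95,-0.6,0,0,0,0],[0.95,-0.6,0,0,0,0],[0.95,-0.6,0,0,0,0],[0.95,-0.6,0,0,0,0],[0.5,-0.5,0,0,0,0],[0,0,0,0,0,0.6]]]' -1
cat >> h.py <<'E'
from scipy.spatial.transform import Rotation as Ro
def goal(yaw,tilt,grasp):   # yaw deg, tilt from vertical deg, grasp point (mm): remaining shift/turn in crank units
    s=ctrl.read_state();R0=Ro.from_euler('xyz',s["tool_rot"])
    R1=Ro.from_euler('z',yaw,degrees=True)*Ro.from_euler('x',180,degrees=True)*Ro.from_euler('y',tilt,degrees=True)
    tcp=np.array(grasp)+R1.apply([0,0,19]);d=tcp-s["eef_pos"]
    print("t",round(float(s["clock"]),2),"tcp",np.round(s["eef_pos"],1),"q",np.round(s["qpos"],2),"F",np.round(s["force"],1),"w",round(float(s["width"]),1))
    print("world d",d.round(1),"tool units",(R0.inv().apply(d)/30).round(2),"turn units",((R0.inv()*R1).as_rotvec(degrees=True)/6).round(2))
    return R1
E
python3 -c "
from h import *
R=goal(17,45,[542,-227,85]-80*np.array([.676,.207,-.707]))
print(R.apply([0,0,1]))"
```

```text
clock: 2.1
eef_pos: [469.7, -279.8, 229.4]
tool_rot: [3.137, 0.0, 0.358]
force: [-0.6, 0.1, 0.4]
width: 85.3
t 2.1 tcp [ 469.7 -279.8  229.4] q [ 0.45  0.48  0.05  1.81 -0.03  0.84 -0.7 ] F [-0.6  0.1  0.4] w 85.3
world d [  31.1   40.2 -101.3] tool units [ 1.44 -0.91  3.37] turn units [-0.18  7.5   0.57]
[ 0.67620958  0.20673802 -0.70710678]
```

```bash
python3 -m crank '[[[0,0,0,0,0,0.6],[0,0,0,0,1,0],[0,0,0,0,1,0],[0,0,0,0,1,0],[0,0,0,0,1,0],[0,0,0,0,1,0],[0,0,0,0,1,0],[0,0,0,0,1,0],[0,0,0,0,0.5,0],[0,0,0,0,0,0]]]'
python3 -c "
from h import *
goal(17,45,[542,-227,85]-80*np.array([.676,.207,-.707]))"
```

```text
clock: 2.93
eef_pos: [479.0, -271.8, 229.8]
tool_rot: [3.129, -0.736, 0.318]
force: [0.0, 0.0, -0.6]
width: 85.5
t 2.93 tcp [ 479.  -271.8  229.8] q [ 1.45  0.61 -0.85  2.19 -0.95  0.23  0.43] F [ 0.   0.  -0.6] w 85.5
world d [  21.8   32.2 -101.6] tool units [-1.51 -0.83  3.19] turn units [-0.02  0.47  0.15]
```

```bash
python3 -m crank '[[[0,0,0,0,-1,0],[0,0,0,0,-1,0],[0.0,0,0,0,0,0]]]'
python3 -c "
from h import *
goal(17,30,[542,-227,85]-80*np.array([.478,.146,-.866]))"
```

```text
clock: 3.18
eef_pos: [476.8, -276.7, 225.4]
tool_rot: [3.141, -0.569, 0.298]
force: [1.5, 0.8, 1.1]
width: 85.4
t 3.18 tcp [ 476.8 -276.7  225.4] q [ 1.12  0.47 -0.48  2.12 -0.78  0.38  0.15] F [1.5 0.8 1.1] w 85.4
world d [ 36.1  40.8 -87.6] tool units [-0.27 -0.95  3.29] turn units [-0.   -0.43  0.01]
```

```bash
python3 -m crank '[[[-0.07,-0.24,0.8,0,-0.2,0],[-0.07,-0.24,0.8,0,-0.1,0],[-0.07,-0.24,0.8,0,0,0],[-0.07,-0.24,0.8,0,0,0],[0,0,0,0,0,0],[0,0,0,0,0,0]]]'
python3 - <<'E'
from h import *
goal(17,30,[542,-227,85])
S=ctrl.get_image("scene");T=ctrl.get_image("top")
a=cv2.resize(S["color"][130:290,90:250,::-1],None,fx=2.4,fy=2.4,interpolation=2)
b=cv2.resize(T["color"][120:280,270:430,::-1],None,fx=2.4,fy=2.4,interpolation=2)
cv2.imwrite("pics/pre.png",np.hstack([a,b]))
E
```

```text
clock: 3.68
eef_pos: [514.5, -242.1, 156.4]
tool_rot: [3.132, -0.532, 0.33]
force: [-0.7, -0.1, -0.2]
width: 85.3
t 3.68 tcp [ 514.5 -242.1  156.4] q [ 0.92  0.59 -0.39  2.15 -1.1   0.23  0.44] F [-0.7 -0.1 -0.2] w 85.3
world d [ 36.6  17.9 -87.9] tool units [-0.33 -0.2   3.21] turn units [-0.07 -0.08  0.27]
```

View pics/pre.png

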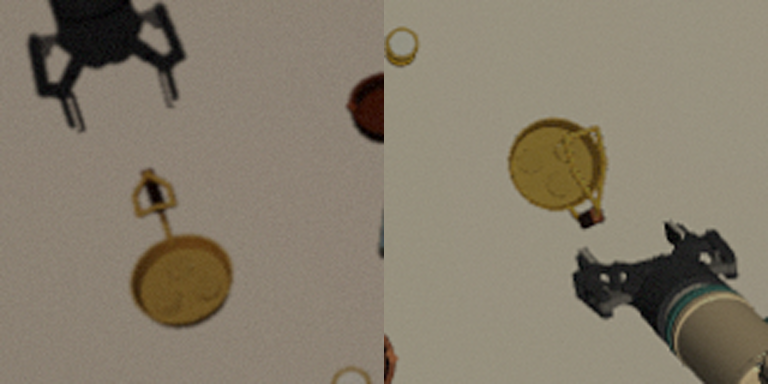

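```bash
python3 -m crank '[[[0,0,0,0,-0.6,0.15],[-0.1,-0.1,0.3,0,-0.5,0.12],[0,0,0,0,0,0],[0,0,0,0,0,0]]]'
python3 - <<'E'
from h import *
goal(17,24,[542,-227,85])
E
```

```text
clock: 4.12
eef_pos: [512.0, -248.7, 151.2]
tool_rot: [-3.136, -0.429, 0.271]
force: [-1.1, 0.1, 0.3]
width: 85.3
t 4.12 tcp [ 512.  -248.7  151.2] q [ 0.68  0.56 -0.11  2.11 -0.95  0.33  0.18] F [-1.1  0.1  0.3] w 85.3
world d [ 37.4  24.  -83.6] tool units [ 0.13 -0.42  3.12] turn units [ 0.05 -0.09 -0.23]
```

```bash
python3 -m crank '[[[0.07,-0.25,0.3,0,-0.05,-0.12],[0.06,-0.2,0.3,0,0,-0.1],[0,0,0.6,0,0,0],[0,0,0.6,0,0,0],[0,0,0.5,0,0,0],[0,0,0,0,0,0]]]'
python3 - <<'E'
from h import *
goal(17,24,[542,-227,85])
E
```

```text
clock: 4.62
eef_pos: [541.9, -235.4, 101.6]
tool_rot: [-3.136, -0.425, 0.293]
force: [0.2, -0.6, -0.4]
width: 85.1
t 4.62 tcp [ 541.9 -235.4  101.6] q [ 0.66  0.67 -0.17  2.08 -1.1   0.23  0.33] F [ 0.2 -0.6 -0.4] w 85.1
world d [  7.5  10.7 -34. ] tool units [-0.15 -0.26  1.17] turn units [-0.04 -0.05 -0.03]
```

```bash
python3 -m crank '[[[-0.05,-0.15,0.4,0,0,0],[-0.05,-0.1,0.4,0,0,0],[-0.05,0,0.3,0,0,0],[0,0,0,0,0,0]]]'
python3 - <<'E'
from h import *
goal(17,24,[542,-227,85])
S=ctrl.get_image("scene");T=ctrl.get_image("top")
a=cv2.resize(S["color"][150:270,100:220,::-1],None,fx=3.2,fy=3.2,interpolation=2)
b=cv2.resize(T["color"][140:260,290:410,::-1],None,fx=3.2,fy=3.2,interpolation=2)
cv2.imwrite("pics/pre2.png",np.hstack([a,b]))
E
```

```text
clock: 4.95
eef_pos: [553.2, -234.8, 79.5]
tool_rot: [-3.118, -0.413, 0.286]
force: [0.5, -0.3, -0.2]
width: 85.2
t 4.95 tcp [ 553.2 -234.8   79.5] q [ 0.65  0.72 -0.16  2.05 -1.1   0.23  0.32] F [ 0.5 -0.3 -0.2] w 85.2
world d [ -3.8  10.1 -11.8] tool units [-0.18 -0.35  0.36] turn units [-0.19  0.06 -0.1 ]
```

View pics/pre2.png

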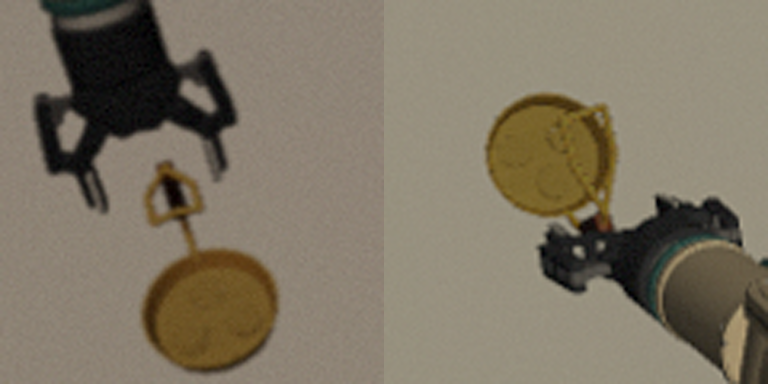

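```bash
python3 -m crank '[[[-0.1,-0.25,0.1,-0.15,-0.4,-0.1],[-0.08,-0.15,0.1,0,-0.3,0],[0,0,0,0,0,0]]]'
python3 - <<'E'
from h import *
goal(17,20,[542,-227,85])
E
```

```text
clock: 5.3
eef_pos: [545.1, -226.4, 73.1]
tool_rot: [-3.139, -0.338, 0.292]
force: [1.2, 0.2, 0.1]
width: 85.5
t 5.3 tcp [ 545.1 -226.4   73.1] q [ 0.49  0.71 -0.01  2.05 -1.05  0.26  0.22] F [1.2 0.2 0.1] w 85.5
world d [ 3.1  1.3 -5.9] tool units [ 0.04 -0.01  0.22] turn units [-0.01  0.11 -0.04]
```

```bash
python3 -m crank '[[[0.04,0,0.15,0,0,0],[0,0,0,0,0,0],[0,0,0,0,0,0],[0,0,0,0,0,0],[0,0,0,0,0,0],[0,0,0,0,0,0]]]' 0.4
python3 -m crank '[[[0,0,0,0,0,0],[0,0,0,0,0,0],[0,0,0,0,0,0],[0,0,0,0,0,0],[0,0,0,0,0,0],[0,0,0,0,0,0]]]' 1
python3 - <<'E'
from h import *
goal(17,20,[542,-227,85])
E
```

```text
clock: 5.8
eef_pos: [547.9, -226.6, 70.0]
tool_rot: [-3.141, -0.341, 0.292]
force: [-0.1, -0.2, -0.1]
width: 25.9
clock: 6.3
eef_pos: [547.7, -227.2, 70.2]
tool_rot: [-3.141, -0.342, 0.291]
force: [0.2, -0.4, 0.5]
width: 13.1
t 6.3 tcp [ 547.7 -227.2   70.2] q [ 0.5   0.72 -0.03  2.05 -1.06  0.25  0.23] F [ 0.2 -0.4  0.5] w 13.1
world d [ 0.5  2.1 -3.1] tool units [ 0.   -0.06  0.11] turn units [ 0.01  0.07 -0.05]
```

```bash
python3 -m crank '[[[0.05,0,-0.15,0,0,0],[0.1,0,-0.3,0,0,0],[0.1,0,-0.3,0,0,0],[0.1,0,-0.3,0,0,0],[0.1,0,-0.3,0,0,0],[0.1,0,-0.3,0,0,0],[0.1,0,-0.3,0,0,0],[0.07,0,-0.2,0,0,0],[0.03,0,-0.1,0,0,0],[0,0,0,0,0,0]]]'
cat >> h.py <<'E'
def panlook(box,z0,nbar=1):
    # bar = highest brassy points near expected; returns clouds of brass pixels inside world box (x0,x1,y0,y1) above z0
    out=[]
    for n in("top","scene"):
        p=ctrl.get_image(n);C=cloud(p);c=p["color"].astype(int)
        m=(C[...,0]>box[0])&(C[...,0]<box[1])&(C[...,1]>box[2])&(C[...,1]<box[3])&(C[...,2]>z0)&(c[...,0]>c[...,2]+35)&(p["depth"]>0)
        out.append((p,C[m],m))
    return out
E
python3 - <<'E'
from h import *
goal(17,20,[542,-227,85])
for p,q,m in panlook((480,720,-300,-120),30):
    z=q[:,2];print(len(q))
    for lo in range(30,260,12):
        k=(z>=lo)&(z<lo+12)
        if k.sum()>3: print(lo,k.sum(),q[k].mean(0).round(1),q[k].min(0).round(),q[k].max(0).round())
E
```

```text
clock: 7.13
eef_pos: [536.6, -226.1, 138.2]
tool_rot: [-3.129, -0.323, 0.286]
force: [-0.5, -0.1, -5.2]
width: 13.2
t 7.13 tcp [ 536.6 -226.1  138.2] q [ 0.35  0.6   0.2   2.03 -0.89  0.45  0.03] F [-0.5 -0.1 -5.2] w 13.2
world d [ 11.6   1.  -71. ] tool units [-0.39  0.11  2.37] turn units [-0.08  0.25 -0.1 ]
1561
54 17 [ 608.6 -199.8   64.9] [ 562. -253.   63.] [ 640. -158.   66.]
66 905 [ 602.6 -203.5   72.3] [ 554. -257.   66.] [ 653. -155.   78.]
78 273 [ 606.8 -211.7   83.3] [ 548. -260.   78.] [ 657. -148.   90.]
90 77 [ 595.6 -203.5   92.1] [ 544. -259.   90.] [ 656. -147.  101.]
174 4 [ 535.9 -225.8  182.7] [ 532. -234.  182.] [ 539. -221.  184.]
186 13 [ 536.2 -225.4  192.4] [ 533. -229.  186.] [ 542. -221.  198.]
198 45 [ 550.7 -223.2  203.8] [ 528. -232.  198.] [ 569. -209.  210.]
210 58 [ 568.7 -215.9  216. ] [ 527. -232.  211.] [ 586. -194.  222.]
222 64 [ 595.1 -207.3  227.7] [ 576. -231.  222.] [ 615. -187.  234.]
234 47 [ 611.5 -204.4  237.3] [ 597. -224.  234.] [ 620. -186.  242.]
1850
54 56 [ 619.3 -207.6   65.2] [ 568. -243.   63.] [ 644. -159.   66.]
66 984 [ 597
[... 192 characters left out ...]
01.]
102 10 [ 539.2 -223.1  106.1] [ 537. -227.  103.] [ 544. -219.  112.]
138 6 [ 542.2 -226.7  146.3] [ 539. -239.  144.] [ 546. -212.  149.]
150 5 [ 539.8 -213.3  155.9] [ 538. -214.  151.] [ 542. -212.  161.]
162 4 [ 537.6 -229.2  167.7] [ 536. -245.  165.] [ 539. -214.  171.]
174 12 [ 537.5 -227.8  180.8] [ 528. -239.  175.] [ 542. -217.  184.]
186 4 [ 543.7 -222.1  197.3] [ 541. -224.  197.] [ 547. -221.  198.]
198 27 [ 555.9 -219.2  203.9] [ 545. -227.  198.] [ 568. -207.  210.]
210 32 [ 578.  -214.2  216.5] [ 561. -229.  210.] [ 598. -191.  222.]
222 42 [ 606.1 -205.4  229.4] [ 584. -225.  222.] [ 622. -183.  234.]
234 33 [ 614.4 -198.5  236.3] [ 609. -219.  234.] [ 619. -183.  240.]
```

```bash
cat >> h.py <<'E'
RREF=Ro.from_euler('xyz',[-3.129,-.323,.286]);BT=RREF.inv().apply([76.5,25.3,98.3])
SO=np.array([593,177,0.]);SR=Ro.from_euler('z',-8.7,degrees=True)
def bargoal(loc,yaw=-9.5,tilt=19.5):
    s=ctrl.read_state();R0=Ro.from_euler('xyz',s["tool_rot"]);tcp=np.array(s["eef_pos"])
    R1=Ro.from_euler('z',yaw,degrees=True)*Ro.from_euler('x',180,degrees=True)*Ro.from_euler('y',tilt,degrees=True)
    bar=tcp+R0.apply(BT);d=SO+SR.apply(loc)-R1.apply(BT)-tcp
    print("t",round(float(s["clock"]),2),"tcp",tcp.round(1),"rot",np.degrees(s["tool_rot"]).round(1),"q",np.round(s["qpos"],2),"F",np.round(s["force"],1),"w",round(float(s["width"]),1))
    print("bar world",bar.round(1),"local",SR.inv().apply(bar-SO).round(1))
    print("to go: tool units",(R0.inv().apply(d)/30).round(2),"turn",((R0.inv()*R1).as_rotvec(degrees=True)/6).round(2),"world",d.round(1))
E
python3 -c "
from h import *
bargoal([-50,0,275])"
```

```text
t 7.23 tcp [ 536.4 -225.8  137.5] rot [-179.3  -18.5   16.3] q [ 0.36  0.6   0.2   2.03 -0.9   0.45  0.03] F [-0.5  0.  -4.1] w 13.1
bar world [ 613.  -200.6  235.8] local [  76.9 -370.2  235.8]
to go: tool units [  1.98 -14.11  -0.49] turn [-1.52  0.19  4.07] world [-71.1 419.9  37.8]
```

```bash
python3 -m crank '[[[0.1,-0.1,-0.25,0,0,0],[0.1,-0.2,-0.25,0,0,0],[0.15,-0.35,-0.25,-0.03,0,0.1],[0.12,-0.45,-0.2,-0.06,0,0.2],[0.08,-0.55,-0.1,-0.06,0,0.2],[0.08,-0.6,0,-0.06,0,0.2],[0.08,-0.6,0,-0.06,0,0.2],[0.08,-0.6,0,-0.06,0,0.2],[0.08,-0.6,0,-0.06,0,0.2],[0.08,-0.6,0,-0.06,0,0.2],[0.05,-0.6,0,-0.06,0,0.2],[0.0,-0.6,0,-0.06,0,0.2]]]'
python3 -c "
from h import *
bargoal([-50,0,275])"
```

```text
clock: 8.23
eef_pos: [516.9, -42.2, 185.3]
tool_rot: [-3.112, -0.318, 0.054]
force: [0.1, 1.2, -3.4]
width: 13.4
t 8.23 tcp [516.9 -42.2 185.3] rot [-178.3  -18.2    3.1] q [-0.21  0.43  0.39  2.22 -0.9   0.32 -0.55] F [ 0.1  1.2 -3.4] w 13.4
bar world [597.7 -36.3 283.2] local [  36.9 -210.1  283.2]
to go: tool units [-1.33 -7.96  0.15] turn [-0.96  0.24  1.98] world [-51.7 236.3 -10. ]
```

```bash
python3 -m crank '[[[-0.2,-0.6,0.05,-0.1,0,0.15],[-0.2,-0.6,0.05,-0.1,0,0.15],[-0.2,-0.6,0.05,-0.1,0,0.15],[-0.2,-0.6,0.05,-0.1,0,0.15],[-0.2,-0.6,0,-0.1,0,0.15],[-0.2,-0.6,0,-0.1,0,0.15],[-0.15,-0.6,0,-0.1,0,0.15],[-0.1,-0.5,0,-0.1,0,0.15],[-0.05,-0.4,0,-0.1,0,0.15],[0,-0.25,0,0,0,0.1],[0,-0.1,0,0,0,0],[0,0,0,0,0,0]]]'
python3 -c "
from h import *
bargoal([-50,0,275])"
```

```text
clock: 9.23
eef_pos: [465.0, 151.8, 171.2]
tool_rot: [-3.124, -0.302, -0.104]
force: [-0.3, 0.1, -3.8]
width: 13.0
t 9.23 tcp [465.  151.8 171.2] rot [-179.   -17.3   -5.9] q [-1.05  0.54  0.83  2.29 -1.03  0.32 -1.06] F [-0.3  0.1 -3.8] w 13.0
bar world [547.3 145.6 267.8] local [-40.4 -37.9 267.8]
to go: tool units [-0.09 -1.41 -0.15] turn [-0.35  0.37  0.56] world [ 0.2 42.3  4.2]
```

```bash
python3 -m crank '[[[-0.1,-0.25,-0.15,-0.1,0.1,0.1],[-0.05,-0.3,-0.15,-0.1,0.1,0.15],[-0.05,-0.3,0,-0.1,0.1,0.15],[0,-0.3,0,0,0.05,0.1],[0,-0.2,0,0,0,0],[0,0,0,0,0,0],[0,0,0,0,0,0]]]'
python3 - <<'E'
from h import *
bargoal([-50,0,275])
S=ctrl.get_image("scene");T=ctrl.get_image("top")
a=cv2.resize(S["color"][110:270,230:390,::-1],None,fx=3.6,fy=3.6,interpolation=2)
cv2.imwrite("pics/at.png",a);np.savez("at.npz",C=cloud(S),c=S["color"])
print(proj(S,SO+[0,0,237]),proj(S,SO+SR.apply([-23,0,260])))
c=S["color"].astype(int);C=cloud(S)
m=(c[...,0]>c[...,2]+35)&(C[...,0]>450)&(C[...,0]<700)&(C[...,1]>100)&(C[...,1]<300)
for lo in range(80,320,15):
    k=C[m];k=k[(k[:,2]>=lo)&(k[:,2]<lo+15)]
    if len(k)>2: l=SR.inv().apply(k-SO);print(lo,len(k),l.mean(0).round(1),l.min(0).round(),l.max(0).round())
E
```

```text
clock: 9.82
eef_pos: [459.2, 192.7, 179.6]
tool_rot: [-3.129, -0.332, -0.17]
force: [-0.5, -0.2, -4.1]
width: 13.1
t 9.82 tcp [459.2 192.7 179.6] rot [-179.3  -19.    -9.7] q [-1.25  0.6   0.97  2.26 -0.99  0.37 -1.27] F [-0.5 -0.2 -4.1] w 13.1
bar world [538.1 181.9 278.7] local [-55.   -3.5 278.7]
to go: tool units [ 0.13 -0.08  0.2 ] turn [-0.11  0.08 -0.04] world [ 6.   1.4 -4.2]
[320.95516478994625, 182.5984752586328] [322.4886695409679, 168.04938496044988]
95 120 [-61.3  -8.  109.1] [-113.  -50.  107.] [-28.  44. 110.]
110 810 [-71.4  -2.8 114.9] [-118.  -54.  110.] [-13.  47. 125.]
125 168 [-63.5  -1.5 128.8] [-117.  -57.  125.] [ -9.  51. 134.]
230 4 [ 15.3  -2.4 235.7] [ 11.  -4. 231.] [ 22.  -0. 242.]
```

View pics/at.png

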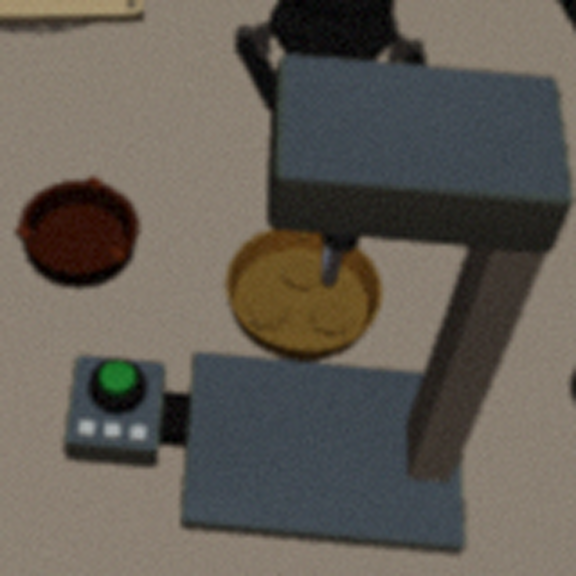

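```bash
python3 - <<'E'
from h import *
d=np.load("at.npz");C=d["C"];c=d["c"].astype(int)
l=SR.inv().apply((C-SO).reshape(-1,3)).reshape(C.shape)
m=(abs(l[...,0]-5)<40)&(abs(l[...,1])<25)&(l[...,2]>222)&(l[...,2]<294)
for i,j in np.argwhere(m): print(j,i,l[i,j].round().astype(int).tolist(),c[i,j].tolist(),end=';')
q=l[(l[...,2]>105)&(l[...,2]<140)&(abs(l[...,1])<70)&(l[...,0]<20)&(l[...,0]>-140)]
q=q[q[:,2]>129];(x,y),r=cv2.minEnclosingCircle(q[:,:2].astype(np.float32));print("\nrim",x,y,r,q[:,2].mean())
E
```

```text
319 175 [21, -11, 287] [45, 32, 17];320 175 [25, -10, 292] [25, 18, 17];319 176 [20, -11, 283] [51, 35, 12];320 176 [26, -9, 290] [29, 25, 19];321 176 [25, -7, 289] [4, 7, 4];322 176 [28, -6, 293] [15, 14, 11];329 176 [24, 9, 290] [66, 56, 50];320 177 [26, -9, 287] [32, 27, 24];321 177 [27, -7, 288] [25, 21, 18];322 177 [27, -5, 288] [22, 21, 22];323 177 [29, -3, 291] [14, 13, 11];324 177 [29, -1, 292] [20, 17, 20];325 177 [29, 1, 292] [12, 17, 16];326 177 [30, 3, 293] [16, 15, 14];327 177 [28, 5, 292] [7, 3, 3];328 177 [26, 7, 289] [27, 21, 19];329 177 [22, 10, 285] [76, 71, 59];320 178 [26, -8, 283] [61, 54, 47];321 178 [29, -7, 287] [35, 38, 36];322 178 [30, -5, 289] [22, 21, 20];323 178 [29, -3, 288] [13, 14, 11];324 178 [28, -1, 287] [17, 20, 16];325 178 [30, 1, 289] [18, 17, 18];326 178 [27, 4, 287] [21, 16, 16];327 178 [27, 6, 286] [18, 19, 15];328 178 [27, 8, 287] [46, 40, 26];320 179 [-9, -2, 238] [79, 77, 74];321 179 [-10, 0, 237] [57, 58, 64];322 179 [29, -4, 285] [36, 32, 34];323 179 [29, -2, 285] [26, 24, 26];324 179 [28, 0, 284] [27, 21, 21];325 179 [28, 2, 284] [35, 27
[... 1185 characters left out ...]
2 185 [22, 0, 256] [44, 42, 41];323 185 [21, 2, 255] [57, 46, 39];319 186 [6, -4, 232] [72, 59, 41];320 186 [19, -4, 249] [53, 48, 45];321 186 [22, -2, 252] [47, 45, 41];322 186 [22, 0, 252] [47, 44, 38];323 186 [22, 2, 252] [62, 49, 37];319 187 [11, -4, 235] [69, 52, 33];320 187 [21, -3, 247] [47, 40, 38];321 187 [23, -2, 251] [47, 42, 40];322 187 [22, 1, 250] [46, 40, 34];323 187 [21, 3, 248] [69, 54, 33];319 188 [11, -3, 231] [73, 54, 27];320 188 [21, -3, 244] [53, 44, 35];321 188 [22, -1, 245] [49, 42, 37];322 188 [22, 1, 246] [56, 45, 32];320 189 [17, -2, 235] [70, 53, 27];321 189 [22, 0, 242] [69, 54, 32];
rim -63.993629455566406 -2.5598866939544678 55.85621643066406 130.48988595834405
```

```bash
python3 -c "
from h import *
bargoal([0,-0.5,274])"
```

```text
t 9.92 tcp [459.3 192.3 179.6] rot [-179.3  -19.1   -9.8] q [-1.25  0.6   0.97  2.26 -0.99  0.37 -1.27] F [ 1.3 -0.5 -4.1] w 13.3
bar world [538.2 181.4 278.7] local [-54.8  -3.9 278.7]
to go: tool units [ 1.69 -0.1   0.77] turn [-0.11  0.07 -0.05] world [55.3 -6.3 -5.3]
```

```bash
python3 -m crank '[[[0.1,-0.02,0.05,0,0,0],[0.2,-0.02,0.09,0,0,0],[0.2,-0.02,0.09,0,0,0],[0.2,-0.02,0.09,0,0,0],[0.2,-0.02,0.09,0,0,0],[0.2,0,0.09,0,0,0],[0.2,0,0.09,0,0,0],[0.1,0,0.05,0,0,0],[0,0,0,0,0,0]]]'
python3 -c "
from h import *
bargoal([0,-0.5,274])"
```

```text
clock: 10.67
eef_pos: [511.9, 183.5, 175.1]
tool_rot: [-3.129, -0.334, -0.176]
force: [-0.6, 0.8, -5.2]
width: 13.4
t 10.67 tcp [511.9 183.5 175.1] rot [-179.3  -19.1  -10.1] q [-1.13  0.65  0.94  2.16 -0.99  0.42 -1.24] F [-0.6  0.8 -5.2] w 13.4
bar world [590.6 172.1 274.3] local [ -1.6  -5.2 274.3]
to go: tool units [ 0.06 -0.1   0.05] turn [-0.09  0.06 -0.1 ] world [ 2.6  2.6 -0.8]
```

```bash
python3 -m crank '[[[0.04,-0.12,0,-0.05,0.03,-0.05],[0,-0.03,0,0,0,-0.03],[-0.03,0,0.1,0,0,0],[-0.05,0,0.15,0,0,0],[-0.05,0,0.15,0,0,0],[-0.05,0,0.15,0,0,0],[-0.05,0,0.15,0,0,0],[-0.03,0,0.1,0,0,0],[0,0,0,0,0,0]]]'
python3 - <<'E'
from h import *
bargoal([0,-0.5,237])
S=ctrl.get_image("scene");C=cloud(S);l=SR.inv().apply((C-SO).reshape(-1,3))
q=l[(l[:,2]>75)&(l[:,2]<125)&(abs(l[:,1])<70)&(l[:,0]<75)&(l[:,0]>-90)];zt=np.percentile(q[:,2],97)
q=q[q[:,2]>zt-5];(x,y),r=cv2.minEnclosingCircle(q[:,:2].astype(np.float32));print("\nrim",x,y,r,zt)
save(S,"in.png",(250,130,390,235),4.5)
E
```

```text
clock: 11.42
eef_pos: [511.9, 189.5, 146.4]
tool_rot: [-3.139, -0.333, -0.163]
force: [-0.2, 1.2, -4.6]
width: 13.4
t 11.42 tcp [511.9 189.5 146.4] rot [-179.8  -19.1   -9.4] q [-1.07  0.67  0.81  2.17 -1.04  0.33 -1.21] F [-0.2  1.2 -4.6] w 13.4
bar world [590.9 179.8 245.5] local [ -2.5   2.5 245.5]
to go: tool units [0.   0.1  0.32] turn [-0.03  0.07  0.02] world [ 2.7 -3.4 -9.1]

rim -20.01856803894043 -1.6682746410369873 64.06013488769531 98.69220491278229
```

View pics/in.png

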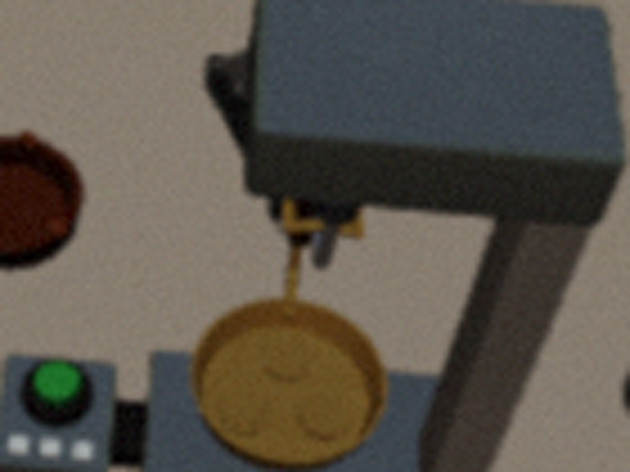

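```bash
python3 -m crank '[[[-0.01,0.06,0.06,0,0,0],[-0.02,0.03,0.07,0,0,0],[-0.02,0,0.07,0,0,0],[-0.02,0,0.06,0,0,0],[0,0,0,0,0,0],[0,0,0,0,0,0]]]'
python3 -c "
from h import *
bargoal([0,-0.5,237])"
```

```text
clock: 11.97
eef_pos: [513.7, 186.2, 139.0]
tool_rot: [-3.138, -0.337, -0.164]
force: [-0.1, 0.2, -4.9]
width: 13.4
t 11.97 tcp [513.7 186.2 139. ] rot [-179.8  -19.3   -9.4] q [-1.03  0.67  0.76  2.18 -1.05  0.29 -1.19] F [-0.1  0.2 -4.9] w 13.4
bar world [592.3 176.5 238.4] local [ -0.6  -0.6 238.4]
to go: tool units [0.01 0.   0.06] turn [-0.04  0.03  0.01] world [ 0.9 -0.2 -1.6]
```

```bash
python3 -m crank '[[[-0.02,0,0.05,0,0,0],[-0.01,0,0.03,0,0,0],[0,0,0,0,0,0],[0,0,0,0,0,0]]]'
python3 -c "
from h import *
bargoal([0,-0.5,237])"
```

```text
clock: 12.3
eef_pos: [515.4, 186.4, 137.8]
tool_rot: [-3.136, -0.341, -0.165]
force: [-1.0, 0.7, -0.7]
width: 12.9
t 12.3 tcp [515.4 186.4 137.8] rot [-179.7  -19.5   -9.5] q [-1.02  0.67  0.74  2.18 -1.06  0.27 -1.19] F [-1.   0.7 -0.7] w 12.9
bar world [593.5 176.5 237.5] local [  0.6  -0.4 237.5]
to go: tool units [-0.03  0.02  0.01] turn [-0.05 -0.01  0.  ] world [-0.8 -0.3 -0.4]
```

```bash
python3 -m crank '[[[0.03,0,0.045,0,0.125,0],[0.03,0,0.045,0,0.125,0],[0.03,0,0.045,0,0.125,0],[0,0,0,0,0,0]]]'
python3 -c "
from h import *
bargoal([0,-0.5,237],tilt=24)"
```

```text
clock: 12.63
eef_pos: [520.2, 188.0, 138.8]
tool_rot: [3.141, -0.371, -0.165]
force: [-0.3, 1.0, -3.7]
width: 13.1
t 12.63 tcp [520.2 188.  138.8] rot [180.  -21.3  -9.4] q [-1.03  0.67  0.74  2.19 -1.1   0.23 -1.16] F [-0.3  1.  -3.7] w 13.1
bar world [595.4 179.1 240.8] local [  2.1   2.5 240.8]
to go: tool units [0.   0.1  0.26] turn [0.   0.45 0.01] world [ 2.4 -3.3 -7.3]
```

```bash
python3 -m crank '[[[-0.02,0.05,0.04,0,0,0],[-0.02,0.04,0.05,0,0,0],[-0.01,0,0.04,0,0,0],[0,0,0,0,0,0],[0,0,0,0,0,0]]]'
python3 -c "
from h import *
bargoal([0,-0.5,237],tilt=21)"
```

```text
clock: 13.05
eef_pos: [520.3, 186.4, 136.1]
tool_rot: [3.139, -0.368, -0.165]
force: [-2.6, 0.7, -1.2]
width: 12.9
t 13.05 tcp [520.3 186.4 136.1] rot [179.8 -21.1  -9.5] q [-1.03  0.67  0.73  2.19 -1.1   0.23 -1.16] F [-2.6  0.7 -1.2] w 12.9
bar world [596.  177.6 237.8] local [  2.8   1.  237.8]
to go: tool units [-0.1   0.04 -0.01] turn [ 0.03 -0.01  0.01] world [-3.1 -0.8 -0.7]
```

```bash
python3 -m crank '[[[-0.06,0.02,0.0,0,0,0],[-0.04,0.01,0.03,0,0,0],[0,0,0,0,0,0],[0,0,0,0,0,0]]]'
python3 -c "
from h import *
bargoal([0,-0.5,237],tilt=21)"
```

```text
clock: 13.38
eef_pos: [519.2, 186.4, 136.2]
tool_rot: [3.138, -0.368, -0.166]
force: [-1.2, 1.2, -1.9]
width: 12.9
t 13.38 tcp [519.2 186.4 136.2] rot [179.8 -21.1  -9.5] q [-1.03  0.67  0.73  2.19 -1.1   0.23 -1.16] F [-1.2  1.2 -1.9] w 12.9
bar world [594.9 177.6 237.9] local [  1.8   0.9 237.9]
to go: tool units [-0.07  0.04  0.  ] turn [ 0.03 -0.01 -0.  ] world [-2.1 -0.9 -0.8]
```

```bash
python3 -m crank '[[[-0.06,0.0,0.03,0,0,0],[-0.03,0,0.05,0,0,0],[0,0,0,0,0,0],[0,0,0,0,0,0]]]'
python3 -c "
from h import *
bargoal([0,-0.5,237],tilt=21)"
```

```text
clock: 13.72
eef_pos: [519.2, 186.8, 135.3]
tool_rot: [3.137, -0.368, -0.168]
force: [-3.0, 0.6, 0.7]
width: 13.3
t 13.72 tcp [519.2 186.8 135.3] rot [179.7 -21.1  -9.6] q [-1.03  0.68  0.73  2.19 -1.1   0.23 -1.17] F [-3.   0.6  0.7] w 13.3
bar world [594.8 177.9 237. ] local [  1.7   1.2 237. ]
to go: tool units [-0.05  0.05 -0.02] turn [ 0.05 -0.01 -0.02] world [-2.  -1.2  0.1]
```

```bash
python3 -m crank '[[[0,0,0,0,0,0],[0,0,0,0,0,0],[0,0,0,0,0,0]]]' 0.5
python3 -m crank '[[[0,0,0,0,0,0],[0,0,0,0,0,0],[0,0,0,0,0,0],[0,0,0,0,0,0],[0,0,0,0,0,0],[0,0,0,0,0,0]]]' -0.4
python3 - <<'E'
from h import *
bargoal([0,-0.5,237],tilt=21)
S=ctrl.get_image("scene");save(S,"rel.png",(250,130,390,235),4.5)
E
```

```text
clock: 13.97
eef_pos: [520.4, 187.1, 135.9]
tool_rot: [3.138, -0.37, -0.168]
force: [-0.2, -0.0, 0.3]
width: 21.4
clock: 14.47
eef_pos: [521.4, 187.1, 136.4]
tool_rot: [3.138, -0.371, -0.169]
force: [-0.2, -0.5, -1.0]
width: 59.7
t 14.47 tcp [521.4 187.1 136.4] rot [179.8 -21.3  -9.7] q [-1.03  0.67  0.73  2.19 -1.1   0.23 -1.17] F [-0.2 -0.5 -1. ] w 59.7
bar world [596.7 178.1 238.4] local [  3.5   1.6 238.4]
to go: tool units [-0.13  0.07 -0.01] turn [ 0.04 -0.05 -0.03] world [-4.2 -1.5 -1. ]
```

View pics/rel.png

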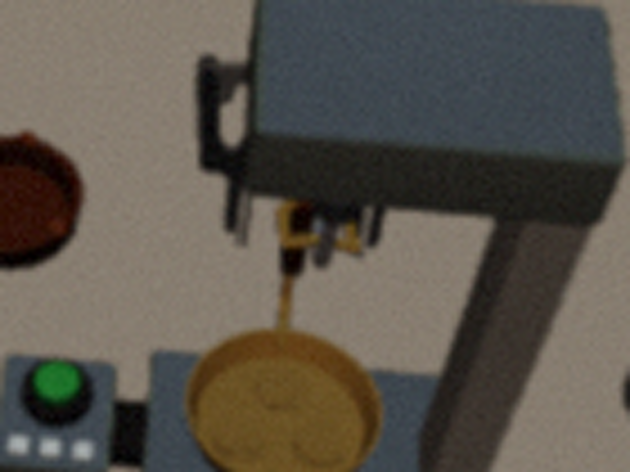

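```bash
python3 -m crank '[[[-0.1,0.02,-0.15,0,0,0],[-0.25,0,-0.35,0,0,0],[-0.35,0,-0.45,0,0,0],[-0.35,0,-0.45,0,0,0],[-0.35,0,-0.45,0,0,0],[-0.35,0,-0.45,0,0,0],[0,0,0,0,0,0]]]'
python3 -c "
from h import *
bargoal([0,-0.5,237],tilt=21)"
```

```text
clock: 15.1
eef_pos: [445.0, 197.4, 183.7]
tool_rot: [3.137, -0.373, -0.173]
force: [0.1, 0.4, 0.0]
width: 59.6
t 15.1 tcp [445.  197.4 183.7] rot [179.8 -21.4  -9.9] q [-1.34  0.6   1.    2.3  -0.98  0.32 -1.34] F [0.1 0.4 0. ] w 59.6
bar world [520.1 188.2 285.8] local [-73.8   0.  285.8]
to go: tool units [ 1.68 -0.04  2.39] turn [ 0.06 -0.06 -0.06] world [ 72.2 -11.8 -48.4]
```

```bash
python3 -m crank '[[[0,0.3,-0.2,0,0,0],[0,0.5,0,0,0,0],[0,0.6,0,0,-0.2,0],[0,0.6,0,0,-0.5,0],[0,0.6,0,0,-0.5,0],[0,0.6,0,0,-0.5,0],[0,0.6,0,0,-0.5,0],[0,0.6,0,0,-0.5,0],[0,0.4,0,0,-0.5,0],[0,0.2,0,0,-0.3,0],[0,0,0,0,0,0]]]' 1
python3 - <<'E'
from h import *
goal(0,0,[545.5,52.3,100])
E
```

```text
clock: 16.02
eef_pos: [417.7, 35.7, 193.7]
tool_rot: [3.138, -0.0, -0.176]
force: [0.2, -0.8, -0.2]
width: -0.4
t 16.02 tcp [417.7  35.7 193.7] q [-0.84  0.56  1.02  2.18 -0.7   0.77 -1.1 ] F [ 0.2 -0.8 -0.2] w -0.4
world d [ 127.8   16.6 -112.7] tool units [ 4.1  -1.3   3.75] turn units [ 0.04  0.   -1.68]
```

```bash
python3 -m crank '[[[0.4,-0.13,0.1,0,0,0],[0.6,-0.2,0.3,0,0,0],[0.6,-0.2,0.4,0,0,0],[0.6,-0.2,0.4,0,0,0],[0.6,-0.2,0.4,0,0,0],[0.6,-0.2,0.4,0,0,0],[0.4,-0.1,0.3,0,0,0],[0.2,-0.05,0.2,0,0,0],[0,0,0,0,0,0]]]'
python3 - <<'E'
from h import *
goal(-10,0,[545.5,52.3,79])
T=ctrl.get_image("top");S=ctrl.get_image("scene")
b=cv2.resize(T["color"][90:250,120:300,::-1],(430,382),interpolation=2)
a=cv2.resize(S["color"][120:280,210:370,::-1],(382,382),interpolation=2)
cv2.imwrite("pics/key.png",np.hstack([a,b]))
C=cloud(S);c=S["color"].astype(int);g=(c[...,1]>c[...,0]+50)&(c[...,1]>c[...,2]+40)&(C[...,2]>20)&(C[...,2]<65)&(abs(C[...,0]-545)<60)
print(np.median(C[g],0),C[g].min(0),C[g].max(0),g.sum())
for k in range(3):
    S=ctrl.get_image("scene");C=cloud(S);l=SR.inv().apply((C-SO).reshape(-1,3));q=l[(l[:,2]>45)&(l[:,2]<110)&(abs(l[:,1])<75)&(l[:,0]<75)&(l[:,0]>-75)]
    print("dish",np.median(q,0).round(2),q[:,2].max().round(1))
E
```

```text
clock: 16.77
eef_pos: [547.8, 49.5, 115.6]
tool_rot: [-3.141, -0.01, -0.183]
force: [0.3, -0.4, 0.0]
width: 0.0
t 16.77 tcp [547.8  49.5 115.6] q [-0.65  0.81  0.85  1.93 -0.86  0.8  -1.07] F [ 0.3 -0.4  0. ] w 0.0
world d [ -2.3   2.8 -55.6] tool units [-0.11 -0.08  1.85] turn units [-0.   -0.09 -0.08]
[547.62536567  52.11922841  51.46423958] [536.56189787  40.85547595  47.48772405] [561.10849496  65.47804354  58.77307367] 64
dish [-2.19  0.63 73.92] 107.7
dish [-2.67  0.5  73.96] 108.6
dish [-2.61  0.26 73.71] 108.0
```

View pics/key.png

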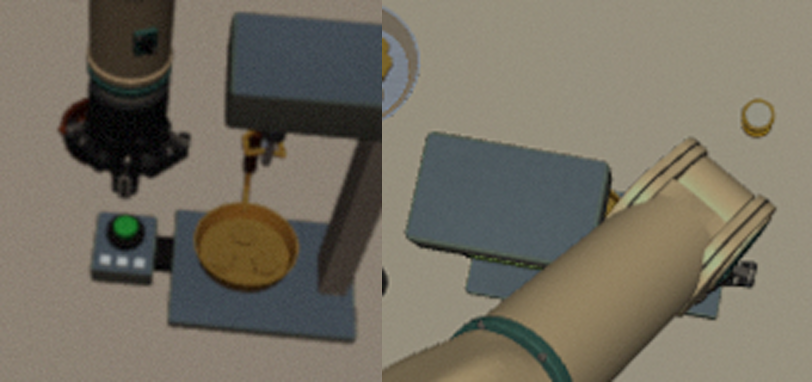

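```bash
python3 - <<'E'
from h import *
T=ctrl.get_image("top");C=cloud(T);l=SR.inv().apply((C-SO).reshape(-1,3));c=T["color"].reshape(-1,3).astype(int)
q=l[(l[:,2]>360)]
for x in range(-320,60,30):
    k=q[abs(q[:,0]-x)<10]
    if len(k): print(x,len(k),"y",k[:,1].min().round(),k[:,1].max().round(),"ztop",k[:,2].max().round(),"z at +y edge",k[k[:,1]>k[:,1].max()-6][:,2].mean().round())
E
```

```text
-320 2155 y -109.0 73.0 ztop 770.0 z at +y edge 731.0
-290 2698 y -79.0 84.0 ztop 790.0 z at +y edge 741.0
-260 2624 y -63.0 86.0 ztop 792.0 z at +y edge 738.0
-230 2317 y -77.0 79.0 ztop 784.0 z at +y edge 723.0
-200 1538 y -88.0 33.0 ztop 730.0 z at +y edge 699.0
-170 1185 y -105.0 14.0 ztop 707.0 z at +y edge 669.0
-140 917 y -121.0 -17.0 ztop 667.0 z at +y edge 648.0
-110 781 y -140.0 -36.0 ztop 631.0 z at +y edge 609.0
-80 700 y -161.0 -55.0 ztop 597.0 z at +y edge 575.0
-50 625 y -178.0 -70.0 ztop 564.0 z at +y edge 537.0
-20 549 y -189.0 -85.0 ztop 538.0 z at +y edge 535.0
10 164 y -159.0 -104.0 ztop 513.0 z at +y edge 511.0
```

```bash
python3 -m crank '[[[-0.06,-0.08,0.3,0,0,0],[0,0,0.4,0,0,0],[0,0,0.4,0,0,0],[0,0,0.4,0,0,0],[0,0,0.2,0,0,0],[0,0,0,0,0,0]]]'
python3 -m crank '[[[0,0,0.08,0,0,0],[0,0,0.06,0,0,0],[0,0,0,0,0,0]]]'
python3 - <<'E'
from h import *
goal(-10,0,[546.5,52.3,71])
E
```

```text
clock: 17.57
eef_pos: [544.8, 53.5, 61.8]
tool_rot: [-3.138, -0.01, -0.184]
force: [0.3, -0.5, -0.8]
width: -0.3
clock: 17.82
eef_pos: [544.4, 52.8, 56.1]
tool_rot: [-3.14, -0.009, -0.185]
force: [-0.2, -0.2, 1.2]
width: -0.1
t 17.82 tcp [544.4  52.8  56.1] q [-0.6   0.88  0.75  1.96 -0.97  0.69 -0.99] F [-0.2 -0.2  1.2] w -0.1
world d [ 2.1 -0.5 -4.1] tool units [0.07 0.   0.14] turn units [-0.02 -0.08 -0.1 ]
```

```bash
Z='[[[0,0,0,0,0,0],[0,0,0,0,0,0],[0,0,0,0,0,0],[0,0,0,0,0,0],[0,0,0,0,0,0],[0,0,0,0,0,0],[0,0,0,0,0,0],[0,0,0,0,0,0],[0,0,0,0,0,0],[0,0,0,0,0,0],[0,0,0,0,0,0],[0,0,0,0,0,0]]]'
echo skip
python3 -m crank '[[[0,0,0,0,0,0],[0,0,0,0,0,0],[0,0,0,0,0,0],[0,0,0,0,0,0],[0,0,0,0,0,0],[0,0,0,0,0,0],[0,0,0,0,0,0],[0,0,0,0,0,0],[0,0,0,0,0,0],[0,0,0,0,0,0],[0,0,0,0,0,0],[0,0,0,0,0,0]]]'
python3 -m crank '[[[0,0,0,0,0,0],[0,0,0,0,0,0],[0,0,0,0,0,0],[0,0,0,0,0,0],[0,0,0,0,0,0],[0,0,0,0,0,0],[0,0,0,0,0,0],[0,0,0,0,0,0],[0,0,0,0,0,0],[0,0,0,0,0,0],[0,0,0,0,0,0],[0,0,0,0,0,0]]]'
python3 - <<'E'
from h import *
pr=None
for k in range(10):
    S=ctrl.get_image("scene");c=S["color"][140:250,255:345].astype(float)
    print(round(float(np.abs(c-pr).mean()),2) if pr is not None else '-',cv2.phaseCorrelate(pr.mean(2),c.mean(2))[0] if pr is not None else '');pr=c
goal(-10,0,[546.5,52.3,71])
C=cloud(S);l=SR.inv().apply((C-SO).reshape(-1,3));c=S["color"].reshape(-1,3).astype(int)
q=l[(l[:,2]>45)&(l[:,2]<130)&(abs(l[:,1])<75)&(l[:,0]<75)&(l[:,0]>-75)&(c[:,0]>c[:,2]+35)]
A=np.c_[q[:,:2],np.ones(len(q))]
k=(abs(q[:,0]-5)<38)&(abs(q[:,1])<38);co=np.linalg.lstsq(A[k],q[k,2],rcond=None)[0];print("dish floor slope deg",np.degrees(np.arctan(co[:2])),"z0",co[2],q.mean(0))
E
```

```text
skip
clock: 18.82
eef_pos: [545.8, 52.8, 57.8]
tool_rot: [-3.139, -0.012, -0.184]
force: [0.4, -0.6, 0.1]
width: -0.2
clock: 19.82
eef_pos: [545.8, 52.7, 57.8]
tool_rot: [-3.139, -0.012, -0.184]
force: [0.5, -0.2, -0.1]
width: -0.2
- 
2.83 (0.0850120452539187, 0.01755512331407516)
2.8 (-0.0994374996293459, -0.030257439984275436)
2.81 (0.006062897067508288, 0.027330760633162754)
2.8 (0.04798191102031524, -0.04307492227700038)
2.81 (0.039543464774673964, 0.0023320750663557988)
2.82 (0.009321513681250337, 0.017733425580594542)
2.82 (-0.011204506228708055, -0.003378281569354158)
2.84 (0.03720374022653061, 0.024564824329672774)
2.83 (0.0014469300408848085, 0.007786826502474753)
t 20.32 tcp [545.8  52.7  57.8] q [-0.6   0.88  0.75  1.96 -0.97  0.69 -0.99] F [-0.5 -0.4  0.3] w -0.2
world d [ 0.7 -0.4 -5.8] tool units [0.02 0.01 0.19] turn units [-0.03 -0.11 -0.09]
dish floor slope deg [ 4.27170408 -0.17167207] z0 71.94083795122486 [-1.68357494  2.05319352 75.32794991]
```

The pan hangs still with a lean of about 4.3°, as the task describes. Next is the key press.

```bash
python3 -m crank '[[[0,0,0.1,0,0,0],[0,0,0.1,0,0,0],[0,0,0.06,0,0,0],[0,0,0,0,0,0]]]'
python3 -m crank '[[[0,0,0.08,0,0,0],[0,0,0.06,0,0,0]]]'
```

```text
clock: 20.65
eef_pos: [546.2, 52.7, 49.5]
tool_rot: [-3.138, -0.013, -0.184]
force: [-0.1, 0.8, 2.8]
width: -0.2
clock: 20.82
eef_pos: [546.3, 52.7, 45.8]
tool_rot: [-3.138, -0.013, -0.184]
force: [-4.3, 0.6, 22.6]
width: 0.1
```

```bash
python3 -m crank '[[[0,0,0,0,0,0],[0,0,-0.05,0,0,0],[0,0,-0.1,0,0,0],[0,0,-0.3,0,0,0],[0,0,-0.5,0,0,0],[0,0,-0.6,0,0,0],[0,0,-0.6,0,0,0],[0,0,0,0,0,0]]]'
python3 - <<'E'
from h import *
S=ctrl.get_image("scene");C=cloud(S);c=S["color"].astype(int)
g=(c[...,1]>c[...,0]+50)&(c[...,1]>c[...,2]+40)&(C[...,2]>20)&(C[...,2]<65)&(abs(C[...,0]-545)<60)
print("key z",np.median(C[g],0),g.sum())
pr=None
for k in range(6):
    S=ctrl.get_image("scene");d=S["color"][140:250,255:345].astype(float)
    if pr is not None: print(np.round(cv2.phaseCorrelate(pr.mean(2),d.mean(2))[0],2))
    pr=d
for n in("ashtray","loupe","counterweight"):
    for r in ctrl.search_frame(n,S)[:1]: print(n,np.round(r["extent"]),round(r["conf"],2))
save(S,"end.png",(200,110,440,320),3)
print(ctrl.read_state()["clock"])
E
```

```text
clock: 21.48
eef_pos: [544.5, 51.8, 113.6]
tool_rot: [-3.139, -0.01, -0.186]
force: [0.0, -0.3, 0.7]
width: 0.0
key z [548.60454418  52.06701162  51.46291054] 64
[0.1  0.07]
[0.02 0.02]
[-0.    0.03]
[0.01 0.01]
[ 0.01 -0.04]
ashtray [303. 226.  12.   9.] 0.63
loupe [242. 174.  10.  22.] 0.42
counterweight [400. 216.  24.  22.] 0.59
21.9833
```

View pics/end.png

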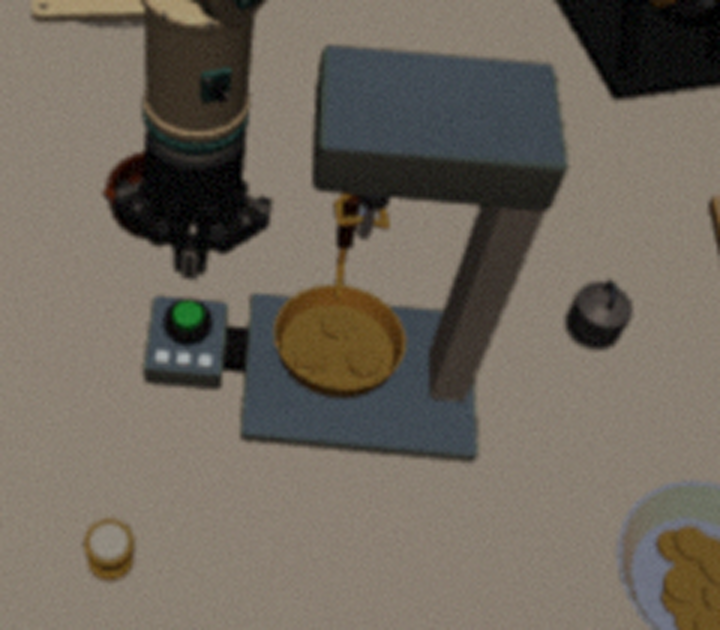

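```bash
python3 -c "
from h import *
print(ctrl.finish_job())"
```

```text
the job is handed in; nothing more can be done
None
```

The pan is hanging by its crossbar in the scale's hook, and the count key has been pressed and has come back up. I handed the job in at about 22 s; no verdict is reported.

**Hanging:** I pinched the grip with the tool tilted about 20° and lowered the bar into the hook until the hook carried the weight. I meant to pitch the pan to its 5° resting lean before letting go. Joints 5 and 6 reached their limits at about 2°, so it swung the last few degrees by itself.

**Key press:** I waited until the pan was still, then pressed with the closed fingers. The force reached 22.6 N with the tool at 45.8 mm, well past the 5 N the key needs, so I took it as fully down. I did not read the key's travel directly.

**Last checks:**
- **Pan:** it shows no movement across successive pictures. Its lean, measured just before the press, was about 4.3°, as expected.
- **Key:** its top is back at the height it had before the press, about 51.5 mm.
- **Tokens:** the three piles are visible in the dish, though I could not count all six tokens individually.
- **Other things:** the loupe and counterweight look to be where they were. In the last picture the gripper partly hid the ashtray. The detector's last boxes for the ashtray and loupe were wrong: they landed near the hook and on the arm.

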